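# Paint-thickness reading on a fuel flap

### The arm

A 7-joint arm with a two-finger parallel gripper is mounted at the origin on the work surface. World frame = base frame: x ahead of the robot, y to its left, z up, the work surface at z = 0. Lengths are in mm, angles in rad, forces in N, time in s.
With the tool pointing down it reaches from about 400 to 900 mm from the base axis. Payload 5.6 kg.
Tool frame: the origin (TCP) lies midway between the tips of the shut fingers; the grasp point (between the pads) lies 19 mm behind it; x points along the fingers, y is the direction in which the jaws open and shut, and the axes are right-handed (so a half turn about x gives the same grasp; the last joint's range is limited). The gripper opens to 92 mm and grips with 3 to 60 N. Pads are 20 mm wide; open, the fingers measure 128 mm over their backs; the gripper's body (75 mm by 189 mm) begins 69 mm behind the grasp point.
Start: joints at [1.207, 0.468, -0.012, 1.603, 0.006, 1.071, -0.056], TCP at [204.92, -616.86, 214.592] pointing down, gripper open.
Joint ranges: [-2.53, 2.53], [-0.31, 2.02], [-1.57, 1.55], [0.28, 2.44], [-1.29, 4.43], [0.15, 1.84], [-2.92, 2.92]. Speed limits (rad/s): [2.57, 2.57, 3.14, 3.14, 3.14, 3.14, 3.14].

### API

Orientations are given as a rotation vector (axis times angle).
In Python, from cell import robot, grip, kin, viewer gives the robot as it stands. Calls block until the motion is done:
- robot.movep(position, orientation): joint-space move of the TCP to a pose.
- robot.servo_line(position, feed=150, rotation=None): straight line of the TCP; rotation=None keeps the orientation; feed is the mean speed in mm/s.
- robot.goto_joints(angles): joint-space move.
- grip(opening, newtons=None): opening from 0.0 (shut) to 1.0 (fully open); newtons is the grip in N (None keeps the last); returns when the fingers have stopped.
- robot.hold(seconds).
- kin.ik(position, orientation): joint angles nearest the present ones, or None.
- robot.observe(): the state.
- viewer.read_camera(name): name is "side" or "top" or "wrist"; returns the picture (480x640x3 uint8, red, green, blue); there is no depth.
- viewer.camera_info(name): a dict with "camera_matrix" (3x3 intrinsics, pixels), "k1" (the pictures are not rectified: a ray, as slopes to the right and down, at radius r is drawn at 1 + k1 r^2 times it, then the intrinsics apply), "R" (3x3) and "t" (3): a world point X has camera coordinates R X + t. Camera axes: x right, y down, z forward; pixel columns grow to the right and rows downward; lengths in mm; the calibration is good to about 2 mm. A picture is of the moment at which its call begins: read the wrist's pose just before it. camera_info takes no time and is no camera call; for the wrist camera it gives the pose at the moment of the call.
A pose or a line that the arm cannot do raises robot.IKError and nothing moves.
- robot.job_done(): hands the job in, once; it reports no verdict.
Trained networks look in the newest picture that a camera, given by its name, has taken for a name from the list of things; names that differ only in an ending like _2 or _b are one class to them, and where a whole thing is asked for, a point or a joint stands for the part that bears it (a point fixed in the world has none). Each returns a list of dicts, best first, with "confidence" (0 to 1); they miss things now and then, are a little off and sometimes report something else, mostly with a low value. They report only what shows in the picture. A call takes as long as a camera call. They do not tell look-alikes from the thing itself.
- viewer.silhouettes(name, camera): "mask" (480x640 bool, what is visible of it).
- viewer.pinpoint(name, camera): "at" ([x, y, z] in mm, in the coordinates of the camera as it stood for that picture, good to about 4 mm: a listed point, or the origin of a listed thing).
The state is a dict: "t": time; "joints": joint angles; "joint_velocities": joint speeds; "joint_torque": joint torques, N m; "tcp_pos": TCP position; "tcp_rot": TCP orientation; "contact_force": force on the tool from outside, world axes, zero at the start; "wrist_torque": the same for the moment, N m; "grip_width": opening from 0.0 (shut) to 1.0 (fully open).
Only numpy, scipy, OpenCV 4.12 (cv2) and the standard library are available. Lean on these libraries where they do the work, as an engineer would, in place of code of your own. Each camera call takes 0.05 s, during which the arm holds its last target. There are 200 camera calls.

### The job

Take the coating-thickness gauge out of its bench holder and first check it on the bare steel zero disc, holding it upright with the sprung probe pressed lightly on the disc for about a second. Then take the reading on the painted fuel flap: hold the gauge square to the sloping painted face with the tip of the probe inside the drawn ring, pressing lightly so that the probe is part-way in on its spring but not bottomed. Finish while still holding the gauge there, without ever pressing hard and without shoving the flap or knocking the other parts about.

Things in the scene. Friction and masses are not known exactly. Their poses are not given: they have to be found in the camera images.
- gauge_grip (a point): Grey handheld gauge, case 44 mm wide (its y), 26 mm deep (its x) and 112 mm long (its z), 185 g (mass varies by a third), small display on its +x face. It stands upright in the holder, probe down, and lifts straight out. This point is on the case's axis, 70 mm above the case's underside and 42 mm below its top. z points along the case away from the probe (up in the holder).
- gauge_tip (a point): The centre of the flat end of the gauge's probe, a steel sleeve 12 mm in diameter, sprung along the gauge's axis. With the probe out, the tip lies 90 mm from gauge_grip along the gauge's -z (20 mm beyond the case's underside; a fixed collar 22 mm across takes the first 8 mm of these). Same axes as gauge_grip. How the gauge is turned about its own axis does not matter.
- probe (a joint): How far the probe is pushed into the gauge, in m: 0 is fully out, 0.006 is bottomed. It begins to move at about 1.5 N and takes 0.6 N more per mm, about 5 N at the end of its travel.
- holder: The gauge's black bench holder, fixed: steel foot 85 by 95 by 6 mm with an open pocket, 40 by 58 mm outside and 60 mm high. The case goes 32 mm deep into it with 2 mm to spare on each side, and rests 28 mm above the bench; 80 mm of the case stands out above the pocket. Origin at the centre of the foot's underside, z up; same yaw as the gauge in it.
- disc_top (a point): Centre of the upper face of the zero disc: a loose bare steel disc 52 mm across and 7 mm thick, lying flat on the bench. z up.
- flap: The flap: a loose steel car fuel-filler flap, 160 by 150 mm with rounded corners, 5 mm thick, 380 g, lying painted face up: one edge on the bench, the opposite side raised on its hinge arm, so that the face slopes 18 degrees. Origin on the bench under the face's centre; z up, x level towards the raised side.
- flap_mark (a point): Centre of the white ring drawn on the flap's painted face (ring 28 mm inside, 32 mm outside), 12 mm up the slope and 14 mm to +y of the face's centre, about 33 mm above the bench. z is square to the painted face, pointing out of it; x points up the slope; y is level.
- oil_filter: Bystander: loose canister oil filter standing upright, 72 mm across, 85 mm high. Origin at the centre of its underside.
- brake_pad: Bystander: loose brake pad lying flat, 50 by 140 mm, 17 mm high. Origin at the centre of its underside.
- bulb_carton: Bystander: loose small carton standing upright, 52 by 52 mm, 95 mm high. Origin at the centre of its underside.
Not all that is in view belongs to the job. What is shaped like the part that bears gauge_grip but yellow is not meant. Of the things shaped like the flap, the steel one is meant.

How it is judged (in metres and radians):
On the way:
1. the gauge is held upright (within 8 degrees) with its probe sprung in at least 0.5 mm on the zero disc, for half a second (contact force between gauge and zero_disc above 0.8 N and value of joint probe above 0.0005 m and horizontal distance between gauge_tip and disc_top below 0.026 m and angle between gauge_grip's own z axis and vertical below 0.14 rad and contact force between the fingers and gauge above 1 N), for 0.5 s.
At the end, for the whole second after the job is handed in: The gripper holds the gauge at rest within 8 degrees of square to the painted face, probe tip within 9 mm of the ring's centre, probe in by 0.5 to 5.7 mm and pressing the flap with 0.8 to 9 N; the flap lies as it did and is touched by the gauge alone (distance between gauge_tip and flap_mark below 0.009 m and angle between the z axis of gauge_grip and the z axis of flap_mark, either way round below 0.14 rad and value of joint probe between 0.0005 and 0.0057 m and contact force between gauge and flap between 0.8 and 9 N and angle between flap_mark's own z axis and vertical between 0.27 and 0.36 rad and contact force between the fingers and gauge above 1 N and contact force between each of the arm, the fingers and flap below 0.1 N and linear speed of gauge below 0.02 m/s); the arm keeps its last pose, push and grip.
It fails at once if the gauge is pressed hard on the flap (over 20 N) (contact force between gauge and flap above 20 N).
It fails at once if the gauge is pressed hard on the zero disc (over 20 N) (contact force between gauge and zero_disc above 20 N).
It fails at once if the flap is shoved more than 15 mm (distance of flap_mark from where it was at the start of the episode above 0.015 m).
It fails at once if a bystander is moved more than 20 mm (distance of any of oil_filter, brake_pad, bulb_carton from where it was at the start of the episode above 0.02 m).
It also fails if it takes over 42 s, if anything falls off the work surface, if the arm or the gripper's body presses on something with over 40 N, if the wrist force passes 120 N, or if a joint passes its speed limit or range.

## Working session

There is one attempt and no reset: what is moved stays moved. The work goes in short steps, each a Python script; the robot and the scene stay as the last script left them, time stands still between calls to the robot, and variables do not carry over. Pictures are saved under pics/ and viewed, about 8 in all and at most 12, crops included, and the job is handed in when it is done.

```bash
ls; mkdir -p pics
cat > h.py <<'E'
import numpy as np, cv2
from scipy.spatial.transform import Rotation as Rn
from cell import robot, grip, kin, viewer
def snap(cam, fn):
    info=viewer.camera_info(cam); im=viewer.read_camera(cam); cv2.imwrite('pics/'+fn,im[:,:,::-1]); return im,info
def toworld(info,p): return np.array(info['R']).T@(np.array(p)-np.array(info['t']))
def proj(info,X):
    c=np.array(info['R'])@np.array(X)+np.array(info['t']); s=c[:2]/c[2]; s=s*(1+info['k1']*(s@s))
    K=np.array(info['camera_matrix']); return K[:2,:2]@s+K[:2,2]
def ray(info,px):
    K=np.array(info['camera_matrix']); s=cv2.undistortPoints(np.array([[px]],float),K,np.array([info['k1'],0,0,0],float))[0,0]
    R=np.array(info['R']); return -R.T@np.array(info['t']), R.T@np.array([s[0],s[1],1])
def onz(info,px,z):
    o,d=ray(info,px); return o+d*(z-o[2])/d[2]
E
python3 - <<'E'
from h import *
o=robot.observe(); print(o['t'],o['tcp_rot'])
ims=[]
for c in ['top','side']:
    im,info=snap(c,c+'0.png'); ims.append(im)
    print(c, 'campos',(-np.array(info['R']).T@info['t']).round())
    for n in ['gauge_grip','disc_top','flap_mark','flap','holder','oil_filter','brake_pad','bulb_carton']:
        for d in viewer.pinpoint(n,c):
            w=toworld(info,d['at']); print(n,round(d['confidence'],2),w.round(),proj(info,w).round())
print(robot.observe()['t'])
E
```

```text
pics
0.0 [ 2.04836649  0.33323073 -2.04922303]
top campos [422.  12. 888.]
gauge_grip 0.7 [ 493. -226.   96.] [448. 291.]
gauge_grip 0.68 [ 383. -190.   88.] [431. 354.]
disc_top 0.88 [563.  -3.   8.] [324. 260.]
flap_mark 0.92 [502. 280.  29.] [180. 289.]
flap 0.96 [702. 292.  -1.] [185. 196.]
flap 0.88 [493. 266.  -1.] [192. 295.]
holder 0.87 [ 497. -227.    1.] [435. 293.]
oil_filter 0.67 [ 723. -143.   -3.] [389. 187.]
brake_pad 0.95 [416.  24.   3.] [311. 334.]
bulb_carton 0.6 [750.  99.   1.] [276. 175.]
bulb_carton 0.35 [ 490. -223.   95.] [447. 292.]
side campos [390. 584. 672.]
gauge_grip 0.93 [ 383. -190.   87.] [448. 201.]
gauge_grip 0.73 [ 486. -225.  101.] [405. 175.]
disc_top 0.62 [565.  -1.   7.] [335. 267.]
flap_mark 0.7 [690. 307.  35.] [197. 368.]
flap 0.87 [704. 291.   6.] [199. 367.]
flap 0.63 [489. 266.   0.] [326. 399.]
holder 0.75 [ 494. -226.    2.] [396. 209.]
oil_filter 0.68 [ 728. -146.    4.] [289. 206.]
oil_filter 0.21 [ 493. -227.    1.] [396. 209.]
brake_pad 0.59 [417.  25.   0.] [405. 299.]
bulb_carton 0.97 [751.  96.  -0.] [230. 279.]
0.9
```

```bash
python3 -c "
import cv2,numpy as np
a=cv2.imread('pics/top0.png');b=cv2.imread('pics/side0.png')
cv2.imwrite('pics/both.png',cv2.resize(np.vstack([a,b]),None,fx=.625,fy=.625))"
```

```text
(no output)
```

View pics/top0.png

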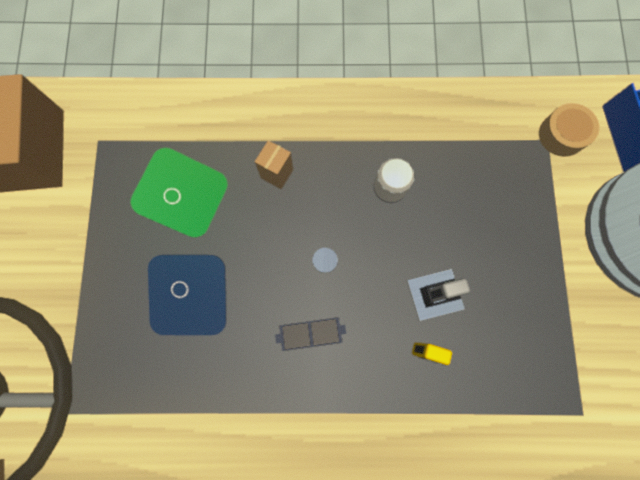

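View pics/side0.png

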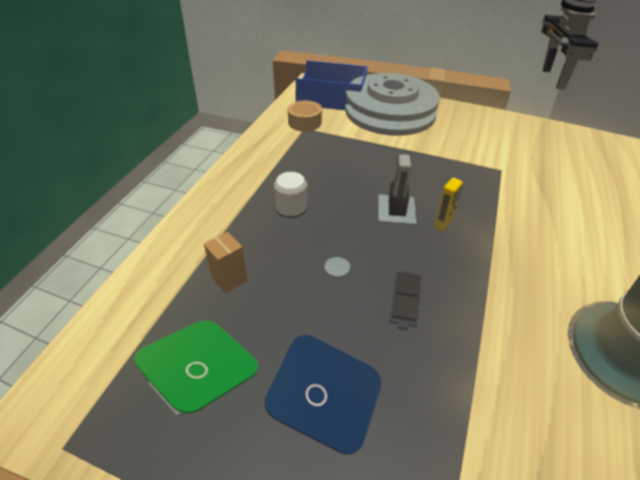

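The top picture shows the grey gauge in its holder at (455,288) and a yellow look-alike at (433,353). The zero disc is at (325,260). There are two flaps with rings, green at (172,196) and blue at (180,290). Grey gauge is the target; which flap is steel still has to be settled, so I'm making a close crop of all three.

Run:
```python
import cv2,numpy as np
a=cv2.imread('pics/top0.png');b=cv2.imread('pics/side0.png')
r=lambda i,x,y,w,h:cv2.resize(i[y:y+h,x:x+w],(400,300),interpolation=cv2.INTER_CUBIC)
cv2.imwrite('pics/crop.png',np.vstack([np.hstack([r(b,120,310,152,114),r(b,250,325,180,135)]),np.hstack([r(a,120,130,140,105),r(b,350,135,140,105)])]))
```

```text
(no output)
```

View pics/crop.png

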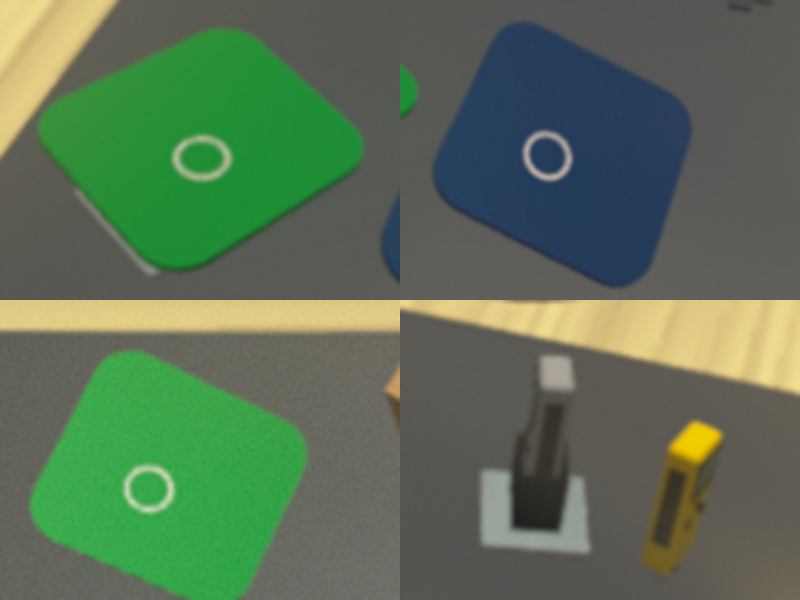

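Close crop: the case in the holder is grey and the look-alike is yellow, so the choice of gauge is confirmed. The green flap shows a light hinge-arm edge; blue's underside is hidden, so I'll check both with the wrist camera on the way. Moving above the gauge now.

```bash
cat >> h.py <<'E'
def down(psi, tilt=None):
    y=np.array([-np.sin(psi),np.cos(psi),0]); x=np.array([0,0,-1.]); 
    return np.stack([x,y,np.cross(x,y)],1)
def rv(M): return Rn.from_matrix(M).as_rotvec()
E
python3 - <<'E'
from h import *
print(Rn.from_rotvec(robot.observe()['tcp_rot']).as_matrix().round(2))
ps=np.radians(13); G=np.array([492,-226,0.])
for s in (0,np.pi):
    q=kin.ik([G[0],G[1],300],rv(down(ps+s))); print(None if q is None else np.round(q,2))
    if q is not None and abs(q[6])<1.6: sel=s
robot.movep([G[0]-20,G[1],300],rv(down(ps+sel))); print(robot.observe()['t'],sel)
im,info=snap('wrist','w1.png')
print(-np.array(info['R']).T@info['t'],np.array(info['R'])[2])
for n in ['gauge_grip','holder']:
    for d in viewer.pinpoint(n,'wrist'):
        w=toworld(info,d['at']); print(n,round(d['confidence'],2),w.round(1),proj(info,w).round())
for d in viewer.silhouettes('holder','wrist')[:2]:
    m=d['mask'].astype(np.uint8); c=max(cv2.findContours(m,0,2)[0],key=cv2.contourArea)
    P=np.array([onz(info,p[0],6.)[:2] for p in c],np.float32); print('holder',d['confidence'],cv2.minAreaRect(P))
for d in viewer.silhouettes('gauge_grip','wrist')[:2]:
    m=d['mask'].astype(np.uint8); c=max(cv2.findContours(m,0,2)[0],key=cv2.contourArea)
    P=np.array([onz(info,p[0],140.)[:2] for p in c],np.float32); print('gauge',d['confidence'],cv2.minAreaRect(P))
E
```

```text
[[-0.    0.32 -0.95]
 [-0.   -0.95 -0.32]
 [-1.    0.    0.  ]]
[ 0.98  0.3  -0.75  1.73  0.22  1.2   1.98]
[ 0.56  0.22 -0.22  1.76  0.05  1.17 -1.02]
2.65 3.141592653589793
[ 548.50770931 -209.25255646  469.11744606] [-0.27400899 -0.06327537 -0.95964332]
gauge_grip 0.66 [ 494.3 -226.2   96.6] [313. 188.]
gauge_grip 0.65 [ 381.2 -190.6   92.5] [253. 289.]
holder 0.85 [ 493.9 -226.6   -5.7] [313. 175.]
holder 0.97 ((495.3675842285156, -226.52645874023438), (85.71721649169922, 96.58085632324219), 12.932232856750488)
gauge 0.94 ((499.75982666015625, -225.4770050048828), (35.5669059753418, 42.759300231933594), 15.329913139343262)
gauge 0.7 ((407.0122985839844, -196.35113525390625), (45.62567901611328, 58.839569091796875), 73.66578674316406)
```

View pics/w1.png

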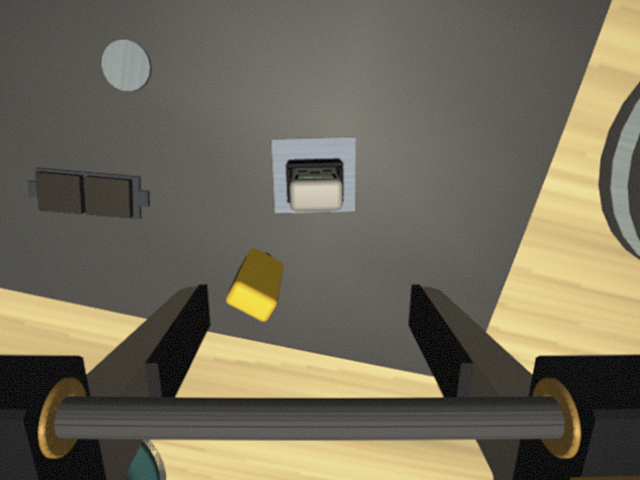

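Wrist view: the grey gauge stands in the holder at (315,190), yellow at (255,285), and disc at (126,66). The holder's centre and yaw (12.9°) are consistent with the other views. I'll grasp and lift the gauge, and fit both flaps from the top and side masks.

```bash
cat > fit.py <<'E'
from h import *
from scipy.optimize import minimize
T=np.radians(18)
def frame(yaw): 
    R=Rn.from_euler('z',yaw).as_matrix()@Rn.from_euler('y',-T).as_matrix(); return R
def mark(p):  # world of ring centre; origin xy, face-centre height zc
    R=frame(p[2]); c=np.array([p[0],p[1],p[3]]); return c+R@np.array([12,14,0.])
def poly(p,L,W,r=25):
    R=frame(p[2]); c=np.array([p[0],p[1],p[3]]); pts=[]
    for sx,sy,a0 in ((1,1,0),(-1,1,90),(-1,-1,180),(1,-1,270)):
        for a in np.radians(np.linspace(a0,a0+90,6)):
            pts.append([sx*(L/2-r)+r*np.cos(a),sy*(W/2-r)+r*np.sin(a),0])
    P=np.array(pts); P=np.vstack([P,P-[0,0,5.]]); return c+P@R.T
def rend(info,p,L,W):
    q=np.array([proj(info,X) for X in poly(p,L,W)],np.float32)
    m=np.zeros((480,640),np.uint8); cv2.fillConvexPoly(m,np.round(cv2.convexHull(q)*16).astype(np.int32),1,shift=4); return m
def fit(xy,views):  # views: (info,mask,ringpx)
    best=[]
    for L,W in ((160,150),(150,160)):
        for y0 in np.radians(np.arange(0,360,30)):
            def cost(p):
                p=[p[0],p[1],p[2]/50,29.]; e=0
                for info,m,rp in views:
                    r=rend(info,p,L,W); e+=(r!=m).sum()/m.sum()
                    e+=np.sum((proj(info,mark(p))-rp)**2)/400 if rp is not None else 0
                return e
            s=minimize(cost,[xy[0],xy[1],y0*50],method='Nelder-Mead',options=dict(initial_simplex=np.array([[xy[0],xy[1],y0*50]]+[[xy[0]+8*(i==0),xy[1]+8*(i==1),y0*50+12*(i==2)] for i in range(3)]),maxiter=90))
            best.append((s.fun,L,s.x[0],s.x[1],np.degrees(s.x[2]/50)%360))
    return sorted(best)
def ring(im,m):
    hsv=cv2.cvtColor(im,cv2.COLOR_RGB2HSV); f=cv2.morphologyEx(m,cv2.MORPH_CLOSE,np.ones((25,25)))
    f=cv2.erode(f,np.ones((15,15)))
    w=((hsv[:,:,1]<90)&(hsv[:,:,2]>110)&(f>0)); ys,xs=np.nonzero(w)
    return np.array([(xs.min()+xs.max())/2,(ys.min()+ys.max())/2]) if len(xs)>10 else None
def flapviews(cams,ims):
    out={'green':[],'blue':[]}
    for c in cams:
        im,info=ims[c]
        for d in viewer.silhouettes('flap',c):
            if d['confidence']<.4: continue
            m=d['mask'].astype(np.uint8); col=np.median(im[m>0],axis=0); k='green' if col[1]>col[2] else 'blue'
            m=cv2.morphologyEx(m,cv2.MORPH_CLOSE,np.ones((9,9),np.uint8)); rp=ring(im,m)
            print(c,k,round(d['confidence'],2),col,m.sum(),rp); out[k].append((info,m,rp))
    return out
E
python3 - <<'E'
from fit import *
ims={}
for c in ('top','side'): ims[c]=(cv2.imread(f'pics/{c}0.png')[:,:,::-1].copy(),viewer.camera_info(c))
v=flapviews(['top','side'],ims)
for k,xy in (('green',(704,291)),('blue',(491,266))):
    if v[k]:
        for b in fit(xy,v[k])[:4]: print(k,np.round(b,3))
# grasp
ps=np.radians(12.93)+np.pi; G=np.array([495.4,-226.4])
robot.movep([*G,170],rv(down(ps)))
robot.servo_line([*G,79],feed=100); f0=robot.observe()['contact_force']
grip(0.0,35); o=robot.observe(); print('grip',o['grip_width'],np.round(f0,1),np.round(o['contact_force'],1))
robot.servo_line([*G,160],feed=90); o=robot.observe(); print(o['t'],o['grip_width'],np.round(o['contact_force'],2))
E
```

```text
top blue 0.8 [49. 72. 98.] 6086 [179. 289.]
top green 0.76 [ 56. 167.  75.] 5774 [171.5 196. ]
side blue 0.98 [38. 61. 90.] 9338 [316. 395.]
side green 0.82 [ 36. 143.  55.] 7197 [196.5 369.5]
green [6.50000e-02 1.60000e+02 7.00646e+02 2.93844e+02 6.69270e+01]
green [6.60000e-02 1.60000e+02 7.00086e+02 2.93826e+02 6.75490e+01]
green [6.6000e-02 1.6000e+02 7.0079e+02 2.9345e+02 6.8503e+01]
green [6.60000e-02 1.60000e+02 7.00594e+02 2.93674e+02 6.80610e+01]
blue [5.00000e-02 1.60000e+02 4.88899e+02 2.66501e+02 3.59747e+02]
blue [5.10000e-02 1.60000e+02 4.89276e+02 2.66667e+02 3.59700e+02]
blue [5.10000e-02 1.60000e+02 4.89004e+02 2.66544e+02 3.59915e+02]
blue [5.10000e-02 1.60000e+02 4.89368e+02 2.66682e+02 3.59648e+02]
grip 0.47881107141339474 [ 0.5 -0.1 -0.1] [ 0.3 -0.4  0.2]
6.4833 0.4782015795861578 [ 0.36  0.13 -1.67]
```

The grip closed at 44 mm, which matches the gauge's width. Both flap fits are consistent, with an unambiguous yaw for each. Next is the disc check with force feedback, then an oblique wrist look at the flaps' hinge arms.

```bash
cat >> h.py <<'E'
def press(p0,axis,start,target,step=1.0,maxin=8):
    """advance along -axis from p0 (TCP) till force along axis rises by target N"""
    ref=np.mean([(robot.hold(.05),robot.observe()['contact_force'])[1] for _ in range(3)],0); d=start
    while d<start+maxin+8:
        robot.servo_line(np.array(p0)-axis*d,feed=20); f=(np.array(robot.observe()['contact_force'])-ref)@axis
        print(round(d,1),round(float(f),2),end='; ')
        if f>target: break
        d+=step
    return d
E
python3 - <<'E'
from h import *
ps=np.radians(12.93)+np.pi; D=np.array([564,-2.])
robot.movep([*D,130],rv(down(ps)))
robot.servo_line([*D,83],feed=100)
d=press([*D,83],np.array([0,0,1.]),2,2.2)
robot.hold(.9); o=robot.observe(); print('\n',o['t'],np.round(o['contact_force'],2),o['tcp_pos'])
for d in viewer.silhouettes('disc_top','side')[:0]: pass
im,info=snap('side','s1.png')
robot.servo_line([*D,125],feed=120)
# oblique look at flaps' raised edges
for x,y,z,t in ((720,230,300,22),(690,230,300,20),(660,230,320,20),(640,220,300,15)):
    M=Rn.from_euler('y',np.radians(t)).as_matrix()@down(np.pi)
    q=kin.ik([x,y,z],rv(M)); print(x,t,None if q is None else np.round(q,2))
    if q is not None: break
E
```

```text
2 0.13; 3.0 0.18; 4.0 0.69; 5.0 1.34; 6.0 2.02; 7.0 3.02; 
 10.5917 [1.32 0.06 0.31] [564.10524547  -1.99035275  76.03541389]
720 22 None
690 20 [-0.21  0.8  -0.25  0.92  0.04  1.77 -1.98]
```

Run:
```python
from h import *
def F(): return np.mean([(robot.hold(.04),robot.observe()['contact_force'])[1] for _ in range(5)],0)
D=[564,-2.]
robot.servo_line([*D,82],feed=100); r=F(); print('free',r.round(2),robot.observe()['t'])
for z in (76,75,74,73.5):
    robot.servo_line([*D,z],feed=20); f=F(); print(z,(f-r).round(2),robot.observe()['tcp_pos'][2])
    if (f-r)[2]>3.6: break
robot.hold(.6); f=F(); print('end',(f-r).round(2),robot.observe()['t'])
robot.servo_line([*D,130],feed=140); print('free',(F()-r).round(2))
M=Rn.from_euler('y',np.radians(20)).as_matrix()@down(np.pi)
robot.movep([690,230,300],rv(M)); print(robot.observe()['t'])
im,info=snap('wrist','w2.png')
```

```text
free [ 0.25 -0.19 -2.02] 12.0417
76 [ 1.21 -0.15  2.77] 76.31345416022009
75 [ 1.68 -0.32  3.25] 75.20025480160697
74 [ 2.18 -0.52  3.85] 74.08281382188902
end [ 2.5  -0.2   4.39] 14.425
free [0.07 0.44 0.26]
16.3833
```

View pics/w2.png

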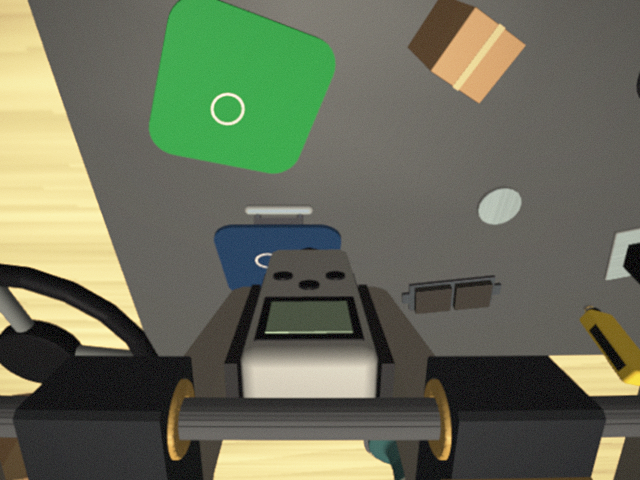

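The view shows the blue flap's hinge arm at (278,211), with grey links and a light bar. Green's raised side faces away to the left. To tell steel from imitation I'll take one look at green's arm from its raised side and compare the two close up.

Run:
```python
from h import *
a=np.radians(67)
for r,z,t in ((150,300,20),(120,280,18),(100,300,15),(80,300,12),(60,300,8),(50,280,4)):
    p=np.array([701+r*np.cos(a),294+r*np.sin(a),z])
    ax=np.array([-np.sin(a),np.cos(a),0])
    M=Rn.from_rotvec(ax*np.radians(t)).as_matrix()@down(np.pi+a)
    q=kin.ik(p,rv(M))
    if q is not None: print(r,np.round(q,2)); break
robot.movep(p,rv(M)); print(robot.observe()['t'])
im,info=snap('wrist','w3.png')
e=np.array([701+85*np.cos(a),294+85*np.sin(a),25]); u=proj(info,e); print(u)
w2=cv2.imread('pics/w2.png')[180:280,210:350]; x,y=int(np.clip(u[0]-75,0,489)),int(np.clip(u[1]-60,0,360))
c=cv2.imread('pics/w3.png')
cv2.imwrite('pics/arms.png',np.vstack([cv2.resize(np.hstack([cv2.resize(w2,(400,286)),cv2.resize(c[y:y+107,x:x+150],(400,286))]),(800,286)),np.hstack([cv2.resize(c,(400,300)),cv2.resize(cv2.imread('pics/side0.png')[370:430,135:215],(400,300))])]))
for n in ('silhouettes',):
  for d in viewer.silhouettes('flap','wrist'):
    m=d['mask']; print(d['confidence'],m.sum(),np.median(im[m],axis=0))
```

```text
100 [-0.57  0.97 -0.01  0.56  0.16  1.83 -0.96]
17.4
[307.96054551 144.75251151]
0.91 12971 [ 52. 145.  67.]
0.82 8818 [35. 58. 83.]
```

View pics/arms.png

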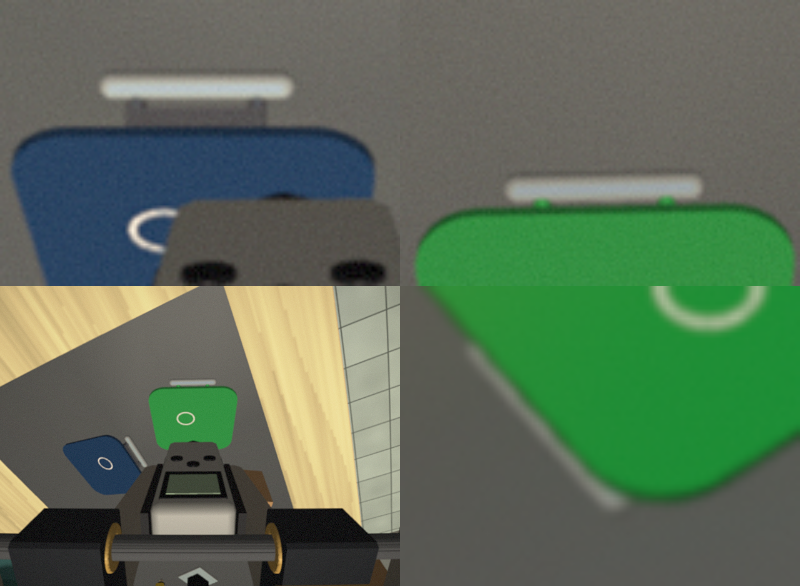

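The blue flap has a bare grey steel hinge arm. The green one's arm is green all through, so it is moulded plastic. Blue is therefore the flap to use, with its raised side towards +x. I'll cross-check the blue ring with this view, then approach square and press gently.

Run:
```python
from fit import *
m0=mark([489.1,266.6,np.radians(-.25),29.]); n=frame(np.radians(-.25))[:,2]; print(m0.round(1),n.round(3))
info=viewer.camera_info('wrist'); im=cv2.imread('pics/w3.png')[:,:,::-1].copy()
u=proj(info,m0); x,y=u.round().astype(int); w=np.zeros((480,640),np.uint8); w[y-25:y+25,x-25:x+25]=1
hsv=cv2.cvtColor(im,cv2.COLOR_RGB2HSV); k=(hsv[:,:,1]<90)&(hsv[:,:,2]>110)&(w>0); ys,xs=np.nonzero(k)
c=np.array([(xs.min()+xs.max())/2,(ys.min()+ys.max())/2]); o,d=ray(info,c); X=o+d*((m0-o)@n)/(d@n); print(u.round(),c,len(xs),X.round(1))
for cam,px in (('top',(179.,289)),('side',(316.,395))):
    i=viewer.camera_info(cam); o,d=ray(i,px); print(cam,(o+d*((m0-o)@n)/(d@n)).round(1))
M=Rn.from_rotvec(frame(np.radians(-.25))[:,1]*-np.radians(18)).as_matrix()@down(np.pi+np.radians(-.25))
print((M[:,0]+n).round(3))
for h in (71,131):
  q=kin.ik(m0+n*h,rv(M)); print(h,None if q is None else np.round(q,2))
robot.movep(m0+n*131,rv(M)); print(robot.observe()['t'])
im,i2=snap('wrist','w4.png'); print(proj(i2,m0).round(),proj(i2,m0+n*60).round())
im,i2=snap('side','s4.png'); print(proj(i2,m0).round(),proj(i2,m0+n*60).round())
a=cv2.imread('pics/w4.png');b=cv2.imread('pics/s4.png')
u=proj(i2,m0+n*60).astype(int);x=int(np.clip(u[0]-100,0,440));y=int(np.clip(u[1]-130,0,255))
cv2.imwrite('pics/pre.png',np.hstack([cv2.resize(a,(400,300)),cv2.resize(b[y:y+225,x:x+200],(400,450))[:300*450//300][:300] if 0 else cv2.resize(b[y:y+225,x:x+300],(400,300))]))
```

```text
[500.6 280.6  32.7] [-0.309  0.001  0.951]
[166. 283.] [168.  283.5] 171 [502.6 279.6  33.4]
top [501.4 281.5  33. ]
side [500.4 280.9  32.6]
[-0.  0.  0.]
71 [-0.9   0.37  0.22  2.15  0.31  0.41 -2.55]
131 [-0.85  0.24  0.13  2.14  0.34  0.56 -2.58]
18.9417
[310. 234.] [311. 258.]
[316. 395.] [328. 380.]
```

View pics/pre.png

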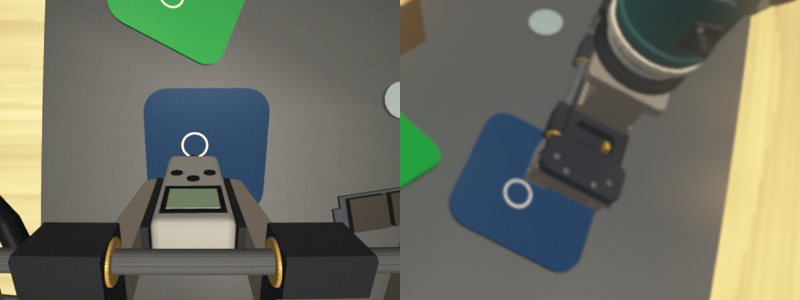

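All three views agree on the ring centre, (501.4, 280.7, 33), to within 2 mm, and the gauge still sits straight between the pads. Pressing now.

Run:
```python
from h import *
def F(): return np.mean([(robot.hold(.04),robot.observe()['contact_force'])[1] for _ in range(5)],0)
m=np.array([501.3,280.7,32.9]); a=np.radians(18); n=np.array([-np.sin(a),0.0013,np.cos(a)])
robot.servo_line(m+n*77,feed=80); robot.hold(.2); r=F(); print(r.round(2))
for h in np.arange(74,64,-1.):
    robot.servo_line(m+n*h,feed=20); f=F()-r; p=np.array(robot.observe()['tcp_pos'])
    print(h,f.round(2),round(float(f@n),2),round(float((p-m)@n),2))
    if f@n>2.8: break
robot.hold(.5); f=F()-r; o=robot.observe(); R=Rn.from_rotvec(o['tcp_rot']).as_matrix()
print('end',f.round(2),f@n,(np.array(o['tcp_pos'])-m-n*h).round(2),np.degrees(np.arccos(-R[:,0]@n)),o['grip_width'],o['t'])
im,i=snap('wrist','w5.png'); print(proj(i,m))
im2,j=snap('top','t5.png'); im3,k=snap('side','s5.png')
for c,ii in (('wrist',i),('top',j),('side',k)):
    for nm in ('gauge_tip','flap_mark'):
        for d in viewer.pinpoint(nm,c): print(c,nm,round(d['confidence'],2),toworld(ii,d['at']).round(1))
a=cv2.imread('pics/w5.png');b=cv2.imread('pics/t5.png')
cv2.imwrite('pics/end.png',np.hstack([cv2.resize(a,(400,300)),cv2.resize(b[210:360,100:300],(400,300))]))
```

```text
[-0.    0.11 -2.25]
74.0 [-0.02 -0.33  0.31] 0.3 73.99
73.0 [ 0.08 -0.1   0.6 ] 0.54 73.01
72.0 [ 0.42 -0.62  0.14] 0.0 72.01
71.0 [ 0.24 -0.15  0.46] 0.36 70.99
70.0 [-0.05 -0.23  2.07] 1.98 70.06
69.0 [-0.96 -0.53  2.71] 2.87 69.04
end [-1.15  0.12  2.79] 3.006279842824464 [0.03 0.03 0.03] nan 0.4793555536143937 23.7833
[309.04027153 256.61162393]
wrist flap_mark 0.78 [500.7 278.2  31.5]
top flap_mark 0.67 [691.  308.2  32.5]
top flap_mark 0.6 [503.1 279.6  32.8]
side flap_mark 0.64 [694.  308.1  32.2]<stdin>:10: RuntimeWarning: invalid value encountered in arccos
```

View pics/end.png

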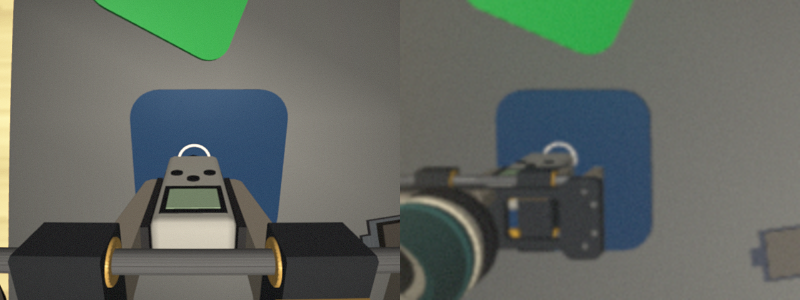

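Contact came at the expected height. The force is steady at 3.0 N, about 2–2.5 mm of probe travel. The ring hasn't moved, and the axis is square to the face. Handing in.

```bash
python3 -c "
from cell import robot
robot.job_done(); print(robot.observe()['t'])"
```

```text
the job is handed in; nothing more can be done
the job is handed in; nothing more can be done
```

The gauge was checked on the zero disc and is now held on the blue flap's ring. I handed the job in about 24 s into the 42 s allowed.

- **Choice of parts:** I took the grey gauge from the holder. The blue flap has a bare steel hinge arm. The green one's arm is green all through, so I took it to be plastic and left it alone.
- **Zero disc:** The first press settled at only about 2 N, which was marginal. I repeated it, holding upright for about a second at 3.9–4.4 N, or roughly 4 mm of probe travel. About 2.5 N of sideways force showed up there.
- **Painted flap:** Three views agreed on the ring centre to within 2 mm. Contact came within about 1 mm of the expected height, and the force settled at 3.0 N, or 2–2.5 mm of probe travel. The tool is square to the face as fitted, assuming the stated 18° slope, and the grip still reads 44 mm. The ring's measured position changed by no more than about 3 mm, which is within the network's error.

**Checks that failed or were missing:**
- The network never reported the gauge tip, so its position in the ring rests on the arm's pose and the geometry of the grip.
- The printed angle check came out as "nan" from rounding at zero tilt.
- Some ring detections from the top and side cameras were of the green flap, and I ignored those.

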